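# Clamp a control board in the spring-loaded board holder

### The arm

A 6-joint arm with a two-finger parallel gripper is mounted at the origin on the work surface. World frame = base frame: x ahead of the robot, y to its left, z up, the work surface at z = 0. Lengths are in mm, angles in rad, forces in N, time in s.
With the tool pointing down it reaches from about 300 to 775 mm from the base axis. Payload 14.6 kg.
Tool frame: the origin (TCP) lies midway between the tips of the shut fingers; the grasp point (between the pads) lies 19 mm behind it (grip_depth is the distance from the TCP to the grasp point, in mm); z points along the fingers, y is the direction in which the jaws open and shut (so a half turn about z gives the same grasp; the last joint's range is limited). The gripper opens to 94 mm and grips with 3 to 60 N. Pads are 16 mm wide; open, the fingers measure 119 mm over their backs; the gripper's body (75 mm by 177 mm) begins 78 mm behind the grasp point.
Start: joints at [-1.263, 0.3, 1.521, -0, 1.321, -0.067], TCP at [201.34, -511.812, 205.446] pointing down, gripper open.
Joint ranges: [-3.03, 3.03], [-0.79, 2.21], [0.23, 2.52], [-1.04, 4.18], [0, 3.07], [-2.55, 2.55]. Speed limits (rad/s): [2.22, 2.22, 2.57, 3.14, 3.14, 3.14].

### API

Orientations are given as [roll, pitch, yaw] about the fixed x, y, z axes, in that order (R = Rz(yaw) Ry(pitch) Rx(roll)).
In Python, from cell import read_state, camera, camera_info, sign_off, grip_depth gives the robot as it stands.
- The arm moves only by the tool drive_tool, never from a script. Its argument "motion" is one flat list of numbers, 4 for each row, row after row: the shift along the tool's x, y, z in mm, then the turn about the tool's z in rad. A call has 1 to 8 rows; each row shifts and turns the pose as measured when the row begins, along the tool's axes as they then stand; what a row does not reach is not made up. A row lasts 1/12 s, in which the tool goes at most 41.7 mm and 7.16 degrees, less where a joint would pass 70% of its speed; a pose out of reach is approached as far as the arm can. A call is refused whole if a number of a shift passes 41.7 or a number of a turn 0.125, either way. A call with a gripper value outside its range is refused whole. "jaw" is the closure, from 0 (fully open) to 1 (shut), set as the call begins (left out, the last holds). The fingers move at their own pace and stop on an object; "grip_force" is the grip in N (left out, the last holds). Time passes only in rows, so rows that do not move let the fingers close. It gives the time, the measured TCP pose, the force and the opening at its end, in the units of the state.
- read_state(): the state, without advancing time (a new reading comes with each control period).
- camera(name): name is "scene" or "top" or "wrist"; returns the picture (480x640x3 uint8, red, green, blue); there is no depth.
- camera_info(name): a dict with "fovy" (degrees; the focal length in pixels is half the picture's height over the tangent of half this angle, whatever the lens; pixels are square), "cx", "cy" (the principal point, pixels), "k1" (the pictures are not rectified: a ray, as slopes to the right and down, at radius r is drawn at 1 + k1 r^2 times it, then the intrinsics apply), "camera_from_world" (4x4, takes a point from world to camera coordinates). Camera axes: x right, y up, looking along -z (the intrinsics and any distortion apply to the point x, -y, -z); pixel columns grow to the right and rows downward; lengths in mm; the calibration is good to about 2 mm. A picture is of the moment at which its call begins: read the wrist's pose just before it. camera_info takes no time and is no camera call; for the wrist camera it gives the pose at the moment of the call.
- sign_off(): hands the job in, once; it reports no verdict.
The state is a dict: "clock": time; "joints": joint angles; "qd": joint speeds; "effort": joint torques, N m; "eef_pos": TCP position; "eef_rot": TCP orientation; "wrist_force": force on the tool from outside, world axes, zero at the start; "moment": the same for the moment, N m; "finger_gap": finger opening in mm.
Only numpy, scipy, OpenCV 4.12 (cv2) and the standard library are available. Lean on these libraries where they do the work, as an engineer would, in place of code of your own. Each camera call takes 0.05 s, during which the arm holds its last target. There are 200 camera calls.

### The job

Mount the coffee machine's green control board in the blue spring-loaded board holder, component side up and level: with one short edge in the groove of the red sprung jaw, push that jaw back with the board, lower the other short edge in front of the black jaw, which is locked wherever the last user left it, and keep hold while you let the spring close slowly, until the board is fully home: never let the jaw snap shut. Leave the board clamped between the bottoms of both grooves, its short edges centred in the jaws. Do not turn the board over or force it, which would crack it, and leave the other things on the bench where they are.

Things in the scene. Friction and masses are not known exactly. Their poses are not given: they have to be found in the camera images.
- board: Loose green circuit board, 90 (its x) x 150 (its y) x 3 mm, about 0.2 kg, component side up. Origin: centre of the underside; z out of the component side. Its short edges, y = -75 and +75 mm, carry bare gold strips and are the ones to clamp; either may go in either jaw. Small components, up to 27 mm above the origin, stand 29 to 66 mm from the middle along y.
- heat_sink (a point): Middle of the top of the rigid black finned heat sink at the board's centre, 37 mm above the board's origin; axes as the board's. The sink is 40 mm in x, 50 mm in y, 34 mm tall: grip it from above across its 40 mm. Beside it the board is bare out to its long edges.
- holder: Blue board holder, fixed to the bench: base 120 (x) x 170 (y) mm, 19 mm high; a steel bar along y, 50 mm up, reaching 128 mm to -y and 141 mm to +y, carries two upright arms with facing jaws. Origin: centre of the underside; y along the bar towards the sprung red jaw, z up. Highest point 108 mm. The black jaw at -y is locked on the bar by its thumbscrew, not always in the same place.
- jaw_groove (a point): Middle of the groove bottom of the red sprung jaw, moving with it; axes as the holder's; at y = 57 mm (at rest), z = 95 mm of the holder. Both jaws are 44 mm wide (x) with a level V groove along x facing the other: 9 mm deep, 4.4 mm high at the flat bottom, 13 mm at the mouth. A board edge can enter tilted up to about 20 degrees, far edge up.
- jaw (a joint): How far the red jaw is pushed back from rest, towards the holder's +y, in m: 0 at rest, 0.043 at its stop. A coil spring drives it back: 2.6 N at rest, 6 N at 0.015, 12 N at 0.043. The black jaw's groove bottom is somewhere from y = -88 to -66 mm of the holder, so the board is clamped at 0.005 to 0.027, and its level far edge passes the black lips only beyond 0.014 to 0.036.
- mug: White mug, 95 mm high, bystander. Origin under its centre.
- meter: Orange multimeter, 185 x 90 x 50 mm, lying flat, bystander. Origin under its centre.
- phone: Black phone, 154 x 74 x 9 mm, lying flat, bystander. Origin under its centre.
- screwdriver: Screwdriver with red handle, 190 mm, lying between the board and the holder, bystander.
- spray: Blue spray can, 170 mm high, standing, bystander. Origin under its centre.

How it is judged:
By the outcome, as a careful person would: the job done as asked, in the order asked, and still so for the second after the job is handed in, with the robot touching nothing.
It also fails if it takes over 64 s, if anything falls off the work surface, if the arm or the gripper's body presses on something with over 40 N, if the wrist force passes 120 N, or if a joint passes its speed limit or range.

## Working session

There is one attempt and no reset: what is moved stays moved. The work goes in short steps, Python scripts to look and compute and a tool call to move; the robot and the scene stay as the last step left them, time stands still between calls to the robot, and variables do not carry over. Pictures are saved under pics/ and viewed, on a budget of 14 in all, crops included, one or two more only if the job needs it, and the job is handed in when it is done.

Besides the shell and the picture viewer there is one more tool, called by a JSON object that holds its "op" and its "data", one argument or row to a line. drive_tool: Moves the arm, as the interface text tells. Its arguments: {"type":"object","properties":{"motion":{"type":"array","items":{"type":"number"}},"jaw":{"type":"number"},"grip_force":{"type":"number"}},"required":["motion"]}

```bash
mkdir -p pics
cat > h.py <<'E'
import numpy as np, cv2
from cell import *
def ray(ci,u,v):
    f=240/np.tan(np.radians(ci["fovy"])/2)
    d=np.array([(u-ci["cx"])/f,(v-ci["cy"])/f]); s=d.copy()
    for _ in range(20): s=d/(1+ci["k1"]*(s@s))
    M=np.array(ci["camera_from_world"]);R=M[:3,:3];t=M[:3,3]
    return -R.T@t, R.T@np.array([s[0],-s[1],-1])
def onz(ci,u,v,z):
    o,d=ray(ci,u,v); return o+d*(z-o[2])/d[2]
def proj(ci,p):
    f=240/np.tan(np.radians(ci["fovy"])/2)
    M=np.array(ci["camera_from_world"]);c=M[:3,:3]@np.array(p)+M[:3,3]
    s=np.array([c[0],-c[1]])/-c[2]; s=s*(1+ci["k1"]*(s@s)); return s*f+[ci["cx"],ci["cy"]]
def tri(a,b):
    (o1,d1),(o2,d2)=a,b
    A=np.c_[d1,-d2]; x=np.linalg.lstsq(A,o2-o1,rcond=None)[0]
    p,q=o1+d1*x[0],o2+d2*x[1]; return (p+q)/2,np.linalg.norm(p-q)
def snap(n,fn):
    im=camera(n); cv2.imwrite("pics/"+fn,im[:,:,::-1]); return im
E
python3 - <<'E'
from h import *
for n in("top","scene","wrist"):
    ci=camera_info(n);snap(n,n+"1.png");print(n,ci["fovy"],ci["cx"],ci["cy"],ci["k1"],np.round(ray(ci,320,240),2).tolist())
s=read_state();print(s, grip_depth)
E
```

```text
top 42.118961620429396 324.1504097110473 240.37848295748915 0.0591902965957968 [[474.28, 109.66, 1410.6], [0.11, 0.01, -0.99]]
scene 44.09823582760292 327.1427077161214 239.31759690625813 -0.008885839401611756 [[1537.34, 91.27, 1004.48], [-0.72, 0.01, -0.7]]
wrist 66.9820094978731 318.51260446736245 239.37385462001754 -0.04167025453515987 [[274.26, -482.15, 384.04], [-0.25, -0.1, -0.96]]
{'clock': 0.15, 'joints': array([-1.26261823e+00,  3.00312212e-01,  1.52146867e+00, -6.67709858e-06,
        1.32067344e+00, -6.66204497e-02]), 'qd': array([ 0.00192885, -0.00284485, -0.00242031, -0.00159325, -0.00082845,
       -0.00059159]), 'effort': array([-1.90510182e-03, -5.31965482e+01, -3.52823031e+01,  7.07815890e-02,
        2.36197509e-02, -5.61704292e-05]), 'eef_pos': array([ 201.26925453, -511.62860684,  205.02103386]), 'eef_rot': array([-3.14073247e+00, -5.09087755e-05,  3.74800185e-01]), 'wrist_force': array([-0.45822811, -0.2441417 ,  0.41371895]), 'moment': array([ 0.01343695, -0.02881092,  0.00426725]), 'finger_gap': 94.18361763828281} 18.8
```

View pics/top1.png

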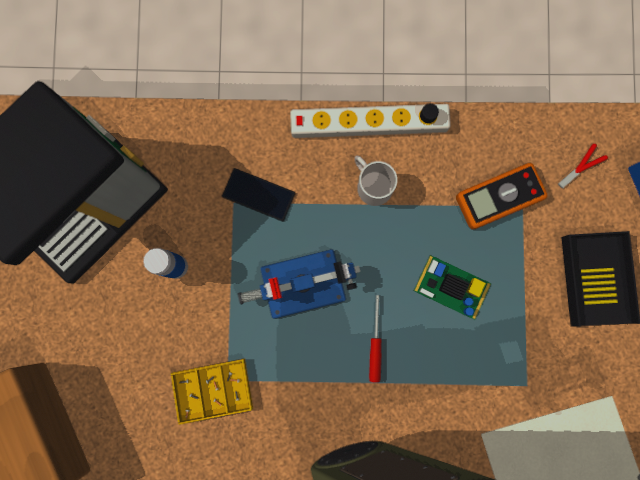

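View pics/scene1.png

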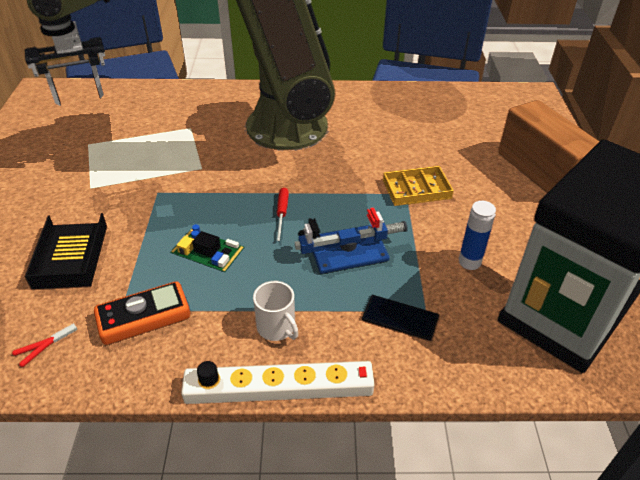

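The top view shows the board at about (453,287) with its sink in the middle. The holder is at (303,284), with the red jaw at (275,288) to its left and the black jaw at (347,271) to its right. The screwdriver at (376,340) lies between board and holder. The scene view agrees: sink (208,243), red jaw (375,217), black jaw (313,229).

Run:
```python
from h import *
ct,cs=camera_info("top"),camera_info("scene")
T=cv2.imread("pics/top1.png");S=cv2.imread("pics/scene1.png")
def mask(im,lo,hi,box):
    m=cv2.inRange(cv2.cvtColor(im,cv2.COLOR_BGR2HSV),lo,hi);b=np.zeros_like(m);x0,y0,x1,y1=box;b[y0:y1,x0:x1]=m[y0:y1,x0:x1];return b
def big(m):
    c=max(cv2.findContours(m,0,2)[0],key=cv2.contourArea);return c
# board outline from top: everything saturated or non mat
g=mask(T,(40,120,30),(75,255,255),(405,245,500,330))
pts=cv2.findNonZero(g); r=cv2.minAreaRect(pts);print("green",r)
print("board ctr",onz(ct,*r[0],3),[np.round(onz(ct,*p,3)[:2],1).tolist() for p in cv2.boxPoints(r)])
for nm,im,ci,box in(("T",T,ct,(430,265,475,305)),("S",S,cs,(190,228,225,258))):
    m=mask(im,(0,0,0),(180,255,45),box);c=big(m);rr=cv2.minAreaRect(c);print(nm,"sink",rr,onz(ci,*rr[0],37))
for nm,im,ci,box in(("T",T,ct,(262,270,290,305)),("S",S,cs,(360,200,390,235))):
    c=big(mask(im,(0,150,100),(8,255,255),box)|mask(im,(172,150,100),(180,255,255),box));rr=cv2.minAreaRect(c);print(nm,"red",rr,onz(ci,*rr[0],104),np.round([onz(ci,*p,105)[:2] for p in cv2.boxPoints(rr)],1).tolist())
c=big(mask(T,(100,120,30),(125,255,255),(250,240,365,325)));rr=cv2.minAreaRect(c);print("blue",rr,[np.round(onz(ct,*p,19)[:2],1).tolist() for p in cv2.boxPoints(rr)])
```

```text
green ((450.8448486328125, 286.33160400390625), (64.32327270507812, 39.69620895385742), 25.083595275878906)
board ctr [ 535.12134074 -165.78888783    3.        ] [[524.1, -81.8], [605.7, -119.9], [546.2, -249.5], [465.6, -210.9]]
T sink ((454.2930603027344, 286.4827575683594), (26.917821884155273, 20.089887619018555), 23.198589324951172) [ 533.43879423 -166.63975751   37.        ]
S sink ((205.82701110839844, 245.06216430664062), (28.23224449157715, 23.89447784423828), 17.102725982666016) [ 559.89676695 -163.97194466   37.        ]
T red ((274.7278747558594, 288.09344482421875), (21.35791778564453, 7.901857376098633), 76.75948333740234) [521.7969316  221.30215219 104.        ] [[541.4, 234.9], [545.4, 218.8], [502.2, 207.6], [498.2, 223.6]]
S red ((372.7845153808594, 217.66380310058594), (20.483808517456055, 9.32275676727295), 66.80140686035156) [536.8758835  219.69390306 104.        ] [[512.1, 202.1], [499.0, 222.7], [563.2, 236.6], [575.4, 216.5]]
blue ((300.1470642089844, 284.0882568359375), (53.115299224853516, 80.76436614990234), 75.96376037597656) [[568.8, 274.7], [615.2, 100.2], [500.6, 70.1], [455.1, 243.1]]
```

{"op": "drive_tool", "data": {
  "motion": [36,-16,0,0,36,-16,0,0,36,-16,0,0,36,-16,0,0,36,-16,0,0,36,-16,0,0,36,-16,0,0,36,-16,0,0],
  "jaw": 0
}}

```text
clock: 0.82
eef_pos: [426.0, -281.6, 203.0]
eef_rot: [-3.138, 0.001, 0.363]
wrist_force: [-0.1, -1.6, -0.2]
finger_gap: 93.5
```

{"op": "drive_tool", "data": {
  "motion": [36,-16,0,0,36,-16,0,0,0,0,0,-0.12,0,0,0,-0.12,0,0,0,-0.12,0,0,0,-0.12,0,0,0,-0.12,0,0,0,-0.12]
}}

```text
clock: 1.48
eef_pos: [488.9, -214.1, 201.0]
eef_rot: [-3.135, -0.003, 1.107]
wrist_force: [-0.8, -0.1, 0.5]
finger_gap: 93.8
```

```bash
cat >> h.py <<'E'
def go(x,y,z,yaw):
    "remaining shift in the tool's axes as they stand, and turn"
    s=read_state();p=s["eef_pos"];from scipy.spatial.transform import Rotation as Ro
    r=s["eef_rot"];R=Ro.from_euler("xyz",r).as_matrix()
    print("t",round(s["clock"],2),"pos",np.round(p,1),"rot",np.round(r,3),"F",np.round(s["wrist_force"],1),"gap",round(s["finger_gap"],1))
    print("tool shift",np.round(R.T@(np.array([x,y,z])-p),1),"turn",round(-(yaw-r[2]),3))
E
python3 - <<'E'
from h import *
go(534,-166.5,200,1.14); snap("wrist","w1.png")
E
```

```text
t 1.48 pos [ 488.9 -214.1  201. ] rot [-3.135e+00 -3.000e-03  1.107e+00] F [-0.8 -0.1  0.5] gap 93.8
tool shift [62.7 19.   1. ] turn -0.033
```

{"op": "drive_tool", "data": {
  "motion": [32,10,0,-0.015,32,10,0,-0.015,0,0,0,0]
}}

```text
clock: 1.78
eef_pos: [535.3, -164.5, 200.8]
eef_rot: [-3.134, -0.003, 1.138]
wrist_force: [-0.4, 0.8, 0.3]
finger_gap: 94.0
```

Run:
```python
from h import *
go(534,-166.5,200,1.14); ci=camera_info("wrist"); import pickle; pickle.dump(ci,open("w2.pkl","wb")); snap("wrist","w2.png")
print(np.round(ray(ci,320,240),2))
```

```text
t 1.78 pos [ 535.3 -164.5  200.8] rot [-3.134e+00 -3.000e-03  1.138e+00] F [-0.4  0.8  0.3] gap 94.0
tool shift [-2.3 -0.4  0.8] turn -0.002
[[ 5.6903e+02 -9.3260e+01  3.8003e+02]
 [-1.2000e-01 -2.4000e-01 -9.6000e-01]]
```

View pics/w2.png

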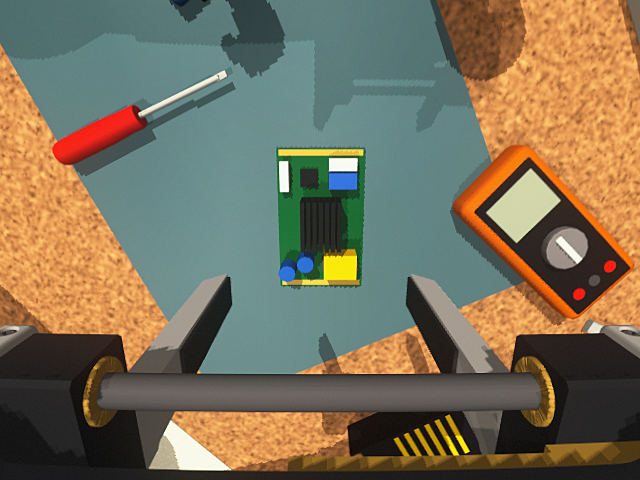

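The wrist view shows the board upright at columns 278–365, rows 148–286, with the sink top at about (301–345, 198–250).

```bash
cat >> h.py <<'E'
def board(im,ci,box,z):
    "corners of the board (gold+green) as a quad in the picture -> world"
    h=cv2.cvtColor(im,cv2.COLOR_RGB2HSV);m=cv2.inRange(h,(20,90,60),(80,255,255))
    b=np.zeros_like(m);x0,y0,x1,y1=box;b[y0:y1,x0:x1]=m[y0:y1,x0:x1]
    hull=cv2.convexHull(cv2.findNonZero(b));q=hull
    e=1
    while len(q)>4 and e<20: q=cv2.approxPolyDP(hull,e,True);e+=.5
    q=q.reshape(-1,2);P=np.array([onz(ci,*p,z)[:2] for p in q]);c=P.mean(0)
    d=[np.linalg.norm(P[i]-P[(i+1)%4]) for i in range(4)]
    i=int(np.argmax(d));a=(P[(i+1)%4]-P[i])-(P[(i+3)%4]-P[(i+2)%4]);a=np.degrees(np.arctan2(a[1],a[0]))
    print("quad",q.tolist(),"ctr",c.round(1),"sides",np.round(d,1),"long axis deg",round(a%180,2));return c,a,q
def sink(im,ci,box,z,th=40):
    v=im.max(2);b=np.zeros_like(v);x0,y0,x1,y1=box;b[y0:y1,x0:x1]=(v[y0:y1,x0:x1]<th)*255
    b=cv2.morphologyEx(b,3,np.ones((7,7)));c=max(cv2.findContours(b,0,2)[0],key=cv2.contourArea);r=cv2.minAreaRect(c)
    print("sink",r,"at z",z,onz(ci,*r[0],z).round(1), [onz(ci,*p,z)[:2].round(1).tolist() for p in cv2.boxPoints(r)]);return r
E
python3 - <<'E'
from h import *
import pickle
im=cv2.imread("pics/w2.png")[:,:,::-1];ci=pickle.load(open("w2.pkl","rb"))
board(im,ci,(265,135,385,300),3)
r=sink(im,ci,(296,190,352,255),37)
T=cv2.imread("pics/top1.png")[:,:,::-1];ct=camera_info("top")
board(T,ct,(405,245,500,330),3)
print("tri",tri(ray(ci,*r[0]),ray(ct,454.3,286.5)))
# pixel size expected
E
```

```text
quad [[365, 148], [360, 285], [281, 285], [276, 148]] ctr [ 533.4 -168.6] sides [148.8  88.4 149.   90. ] long axis deg 65.23
sink ((320.5, 224.0), (54.0, 41.0), 90.0) at z 37 [ 534.9 -165.5   37. ] [[528.2, -133.4], [563.7, -149.7], [541.9, -198.9], [505.0, -181.9]]
quad [[490, 283], [475, 318], [414, 290], [430, 255]] ctr [ 535.1 -168.6] sides [ 85.7 147.9  87.4 146.8] long axis deg 65.71
tri (array([ 533.83875797, -168.33897734,   25.93901287]), np.float64(1.061886165155128))
```

{"op": "drive_tool", "data": {
  "motion": [-4,0,0,0,0,0,35,0,0,0,35,0,0,0,35,0,0,0,30,0,0,0,0,0]
}}

```text
clock: 2.33
eef_pos: [529.5, -174.0, 63.1]
eef_rot: [-3.139, -0.001, 1.123]
wrist_force: [-0.6, 0.1, -0.8]
finger_gap: 93.8
```

Run:
```python
from h import *
import pickle
go(534,-168.5,7,1.14); ci=camera_info("wrist"); im=snap("wrist","w3.png"); pickle.dump(ci,open("w3.pkl","wb"))
q=[proj(ci,p).round().tolist() for p in [(534,-168.5,37),(534,-168.5,3)]];print(q)
```

```text
t 2.33 pos [ 529.5 -174.    63.1] rot [-3.139e+00 -1.000e-03  1.123e+00] F [-0.6  0.1 -0.8] gap 93.8
tool shift [ 6.8  1.8 56.1] turn -0.017
[[323.0, 263.0], [322.0, 247.0]]
```

View pics/w3.png

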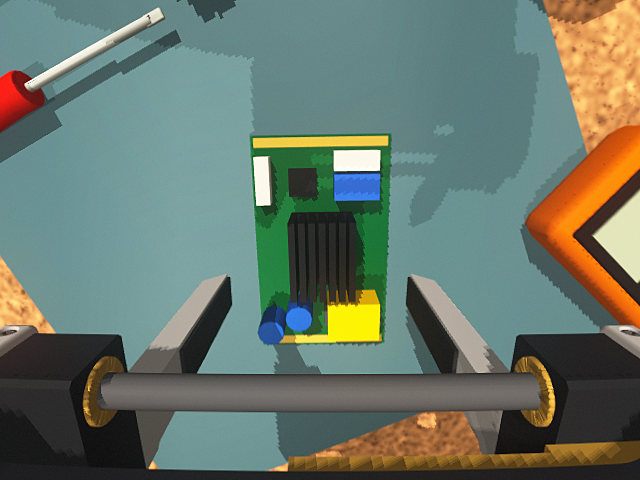

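Sink top spans columns 288–355, rows 213–300, so its centre is near (322,258) against a predicted (323,263). The position agrees to about 3 mm, so I go down and grip.

{"op": "drive_tool", "data": {
  "motion": [7,2,15,-0.017,0,0,20,0,0,0,18,0,0,0,0,0]
}}

```text
clock: 2.72
eef_pos: [538.6, -173.0, 20.6]
eef_rot: [3.131, -0.002, 1.134]
wrist_force: [-0.6, -0.0, -0.1]
finger_gap: 94.2
```

Run:
```python
from h import *
go(534,-168,7,1.14)
```

```text
t 2.72 pos [ 538.6 -173.    20.6] rot [ 3.131e+00 -2.000e-03  1.134e+00] F [-0.6 -0.  -0.1] gap 94.2
tool shift [ 2.6 -6.4 13.6] turn -0.006
```

{"op": "drive_tool", "data": {
  "motion": [2,-6,5,0,0,0,5,0,0,0,2,0,0,0,0,0]
}}

```text
clock: 3.05
eef_pos: [536.2, -170.5, 14.8]
eef_rot: [3.123, -0.002, 1.132]
wrist_force: [-1.0, 0.5, -0.0]
finger_gap: 93.7
```

Run:
```python
from h import *
go(534,-168,7,1.14)
```

```text
t 3.05 pos [ 536.2 -170.5   14.8] rot [ 3.123e+00 -2.000e-03  1.132e+00] F [-1.   0.5 -0. ] gap 93.7
tool shift [ 1.3 -3.2  7.7] turn -0.008
```

{"op": "drive_tool", "data": {
  "motion": [1,-3,6,-0.008,0,0,4,0,0,0,0,0]
}}

```text
clock: 3.3
eef_pos: [534.7, -168.6, 5.8]
eef_rot: [3.12, -0.002, 1.14]
wrist_force: [0.1, 0.3, -0.4]
finger_gap: 94.0
```

Run:
```python
from h import *
go(534,-168,7,1.14)
```

```text
t 3.3 pos [ 534.7 -168.6    5.8] rot [ 3.12e+00 -2.00e-03  1.14e+00] F [ 0.1  0.3 -0.4] gap 94.0
tool shift [ 0.3 -0.9 -1.2] turn 0.0
```

{"op": "drive_tool", "data": {
  "motion": [0,0,-1,0,0,0,0,0,0,0,0,0,0,0,0,0,0,0,0,0,0,0,0,0],
  "jaw": 1,
  "grip_force": 30
}}

```text
clock: 3.8
eef_pos: [534.9, -168.6, 7.0]
eef_rot: [3.12, -0.002, 1.14]
wrist_force: [-0.3, 0.3, -0.0]
finger_gap: 57.3
```

{"op": "drive_tool", "data": {
  "motion": [0,0,0,0,0,0,0,0,0,0,0,0]
}}

```text
clock: 4.05
eef_pos: [534.9, -168.6, 7.1]
eef_rot: [3.12, -0.002, 1.14]
wrist_force: [-0.9, 0.2, 2.3]
finger_gap: 40.0
```

{"op": "drive_tool", "data": {
  "motion": [0,0,-10,0,0,0,-20,0,0,0,-30,0,0,0,-35,0,0,0,-35,0,0,0,-35,0,0,0,-20,0,0,0,0,0]
}}

```text
clock: 4.72
eef_pos: [528.6, -166.4, 202.4]
eef_rot: [3.126, -0.002, 1.14]
wrist_force: [1.0, -0.6, -1.0]
finger_gap: 40.2
```

Run:
```python
from h import *
go(538,158,200,1.831)
```

```text
t 4.72 pos [ 528.6 -166.4  202.4] rot [ 3.126e+00 -2.000e-03  1.140e+00] F [ 1.  -0.6 -1. ] gap 40.2
tool shift [ 298.7 -126.9    1.1] turn -0.691
```

{"op": "drive_tool", "data": {
  "motion": [20,-8,0,-0.1,20,-4,0,-0.12,20,0,0,-0.12,20,2,0,-0.12,20,4,0,-0.12,20,6,0,-0.11,0,0,0,0]
}}

```text
clock: 5.3
eef_pos: [544.0, -40.1, 198.2]
eef_rot: [3.132, 0.007, 1.86]
wrist_force: [0.5, 0.1, -1.1]
finger_gap: 40.2
```

Run:
```python
from h import *
import pickle
go(538,158,200,1.831); ci=camera_info("wrist"); im=snap("wrist","w4.png"); pickle.dump(ci,open("w4.pkl","wb"))
```

```text
t 5.3 pos [544.  -40.1 198.2] rot [3.132 0.007 1.86 ] F [ 0.5  0.1 -1.1] gap 40.2
tool shift [191.5  50.7  -2.7] turn 0.029
```

View pics/w4.png

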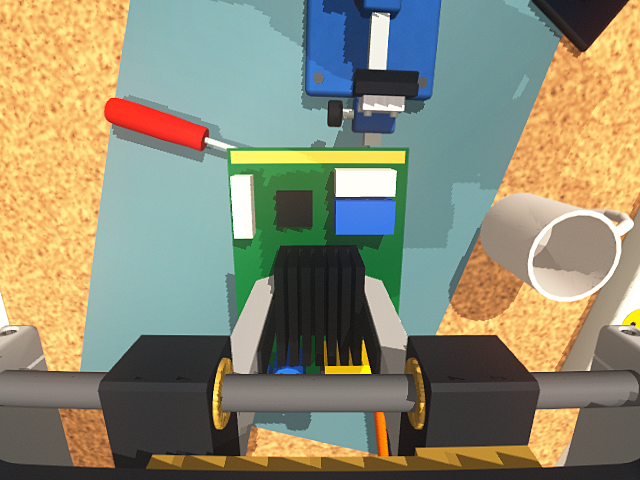

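The board is held level, with its front gold edge at row 149, columns 229–409. The black jaw is ahead at about (387,83). I move nearer so both jaws are in view.

{"op": "drive_tool", "data": {
  "motion": [25,14,-5,0.02,25,14,0,0.01,25,14,0,0,10,6,0,0,0,0,0,0]
}}

```text
clock: 5.77
eef_pos: [567.4, 52.9, 199.1]
eef_rot: [3.138, 0.007, 1.808]
wrist_force: [-0.3, -0.8, -1.5]
finger_gap: 40.2
```

Run:
```python
from h import *
import pickle
go(538,158,200,1.831); ci=camera_info("wrist"); im=snap("wrist","w5.png"); pickle.dump(ci,open("w5.pkl","wb"))
```

```text
t 5.77 pos [567.4  52.9 199.1] rot [3.138 0.007 1.808] F [-0.3 -0.8 -1.5] gap 40.2
tool shift [109.1  -3.9  -1.7] turn -0.023
```

View pics/w5.png

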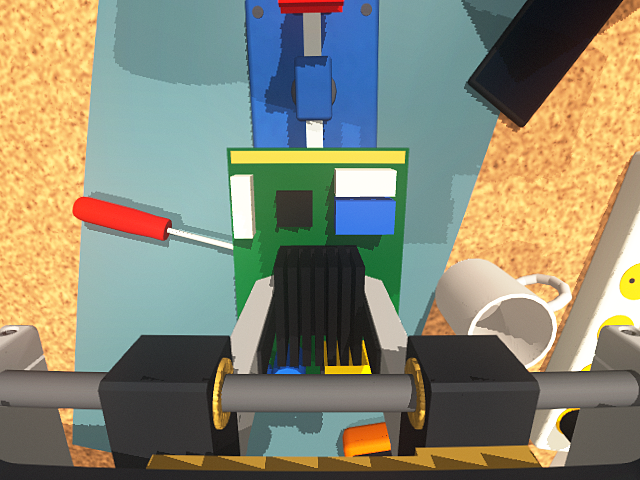

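Red jaw lip shows at the top (278–344, row ~10). The base's sides run near columns 247 and 379, and the bar runs straight ahead at column ~313. Next I measure the holder axis and jaws numerically.

```bash
cat > m.py <<'E'
from h import *
import pickle
def line(P):
    vx,vy,x,y=cv2.fitLine(np.float32(P),cv2.DIST_HUBER,0,.01,.01).ravel();return np.array([x,y]),np.degrees(np.arctan2(vy,vx))%180
im=cv2.imread("pics/w5.png");ci=pickle.load(open("w5.pkl","rb"));h=cv2.cvtColor(im,cv2.COLOR_BGR2HSV)
b=cv2.inRange(h,(105,130,40),(125,255,255))
L=[];R=[]
for r in range(30,140,3):
    c=np.where(b[r,230:400])[0]+230
    L.append(onz(ci,c.min(),r,19)[:2]);R.append(onz(ci,c.max(),r,19)[:2])
for n,P in(("L",L),("R",R)): print(n,line(P))
(l,a1),(r_,a2)=line(L),line(R);a=np.radians((a1+a2)/2);u=np.array([np.cos(a),np.sin(a)]);n=np.array([u[1],-u[0]])
print("axis deg",np.degrees(a),"width",(r_-l)@n,"mid offset n",((r_+l)/2)@n)
print("bar",[ (proj(ci,(0,0,0)) is not None)])
w=cv2.inRange(h,(0,0,170),(180,60,255))
for r in(25,40,130,140):
    c=np.where(w[r,290:340])[0]+290
    if len(c): print("bar row",r,c.min(),c.max(),"n at z50",(onz(ci,(c.min()+c.max())/2,r,50)[:2])@n)
red=cv2.inRange(h,(0,150,80),(8,255,255))|cv2.inRange(h,(172,150,80),(180,255,255))
red[40:]=0; red[:,:250]=0; red[:,370:]=0
c=max(cv2.findContours(red,0,2)[0],key=cv2.contourArea);print("red bbox w5",cv2.boundingRect(c))
im4=cv2.imread("pics/w4.png");c4=pickle.load(open("w4.pkl","rb"))
m=(im4.max(2)<45).astype(np.uint8);m[:60]=0;m[112:]=0;m[:,:350]=0;m[:,430:]=0
c=max(cv2.findContours(m,0,2)[0],key=cv2.contourArea);print("black w4",cv2.minAreaRect(c),cv2.boundingRect(c))
for r in range(62,112,3): print(r,im4[r,385].tolist(),np.where(m[r])[0][[0,-1]] if m[r].any() else "")
for z in(95,103,108):
    print(z,[ (lambda p:(round(p@u,1),round(p@n,1)))(onz(c4,*q,z)[:2]) for q in((355,69),(420,69),(355,94),(420,94))])
E
python3 m.py
python3 - <<'E'
import cv2
a=cv2.imread("pics/w4.png")[40:150,300:450];b=cv2.imread("pics/top1.png")[245:325,230:370]
cv2.imwrite("pics/c1.png",cv2.hconcat([cv2.resize(a,(410,300),interpolation=0),cv2.resize(b,(390,300)[:2],interpolation=0)]))
E
```

```text
L (array([478.51056, 155.2568 ], dtype=float32), np.float32(104.719475))
R (array([592.9786 , 179.60362], dtype=float32), np.float32(104.88086))
axis deg 104.80016 width 116.88963 mid offset n 560.7398
bar [True]
bar row 25 320 320 n at z50 567.5575770233725
bar row 40 320 320 n at z50 567.3150433004913
bar row 130 306 322 n at z50 560.5721770862535
bar row 140 306 322 n at z50 560.356267014199
red bbox w5 (278, 0, 66, 13)
black w4 ((384.6504821777344, 83.66275787353516), (64.2839126586914, 27.21437644958496), 2.2457425594329834) (352, 69, 66, 30)
62 [238, 254, 255] 
65 [238, 255, 255] 
68 [241, 255, 255] 
71 [34, 33, 30] [356 409]
74 [42, 38, 37] [354 417]
77 [43, 37, 34] [354 417]
80 [39, 37, 34] [354 416]
83 [50, 47, 47] [354 416]
86 [49, 49, 48] [353 417]
89 [51, 47, 48] [353 417]
92 [50, 46, 50] [353 355]
95 [76, 76, 82] [353 416]
98 [171, 177, 189] [406 409]
101 [170, 178, 188] 
104 [166, 173, 184] 
107 [253, 255, 255] 
110 [193, 203, 217] 
95 [(np.float64(-50.1), np.float64(539.0)), (np.float64(-48.3), np.float64(586.0)), (np.float64(-67.0), np.float64(539.9)), (np.float64(-65.3), np.float64(587.7))]
103 [(np.float64(-51.4), np.float64(538.2)), (np.float64(-49.6), np.float64(583.9)), (np.float64(-67.9), np.float64(539.1)), (np.float64(-66.2), np.float64(585.5))]
108 [(np.float64(-52.2), np.float64(537.7)), (np.float64(-50.5), np.float64(582.6)), (np.float64(-68.4), np.float64(538.6)), (np.float64(-66.7), np.float64(584.1))]
```

View pics/c1.png

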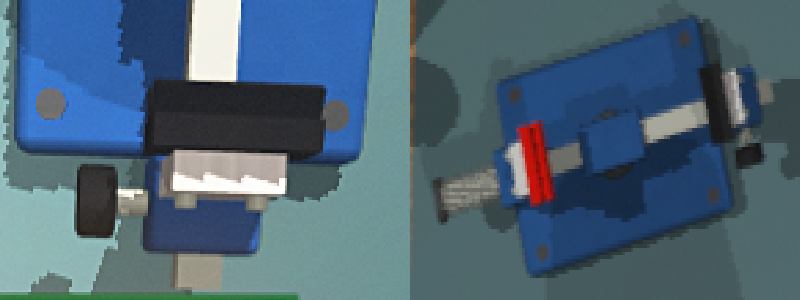

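Run:
```python
from h import *
import pickle
a=np.radians(104.8);u=np.array([np.cos(a),np.sin(a)]);n=np.array([u[1],-u[0]])
f=lambda p:(round(float(p[:2]@u),1),round(float(p[:2]@n),1))
c5=pickle.load(open("w5.pkl","rb"));c4=pickle.load(open("w4.pkl","rb"));ct=camera_info("top")
for z in(103,106,108):print("red lip",z,f(onz(c5,278.5,12.5,z)),f(onz(c5,343.5,12.5,z)))
for z in (0,19): print("base -y edge",z,f(onz(c4,307,94,z)),f(onz(c4,432,98,z)))
im=cv2.imread("pics/w4.png")
for col in(315,330,345): print(col,[(r,im[r,col].tolist()) for r in range(86,104,2)])
# board front edge and sides in tool frame from w4,w5
from scipy.spatial.transform import Rotation as Ro
for c,p,r in((c4,(544,-40.1,198.2),(3.132,.007,1.86)),(c5,(567.4,52.9,199.1),(3.138,.007,1.808))):
    R=Ro.from_euler("xyz",r).as_matrix()
    for q in((228,149),(409,149)): print("board corner tool",(R.T@(onz(c,*q,p[2]-4)-np.array(p))).round(1))
# top view: red and black jaw
print("top red front", f(onz(ct,230+550/390*140-0*0,245,106)) if 0 else "")
g=lambda x,y:(230+(x-410)*140/390,245+y*80/300)
for nm,q in(("red front",(550,162)),("red back",(523,166)),("black front",(708,105)),("black back",(727,102))): print(nm,f(onz(ct,*g(*q),106)))
for q in((497,83),(700,18),(735,213),(530,277)): print("base",f(onz(ct,*g(*q),19)))
```

```text
red lip 103 (68.3, 538.9) (67.3, 582.9)
red lip 106 (67.4, 539.1) (66.5, 582.7)
red lip 108 (66.8, 539.3) (65.9, 582.5)
base -y edge 0 (-58.5, 502.8) (-57.9, 625.7)
base -y edge 19 (-60.4, 503.2) (-59.8, 619.9)
315 [(86, [206, 122, 60]), (88, [204, 118, 58]), (90, [189, 110, 57]), (92, [143, 85, 47]), (94, [104, 62, 41]), (96, [88, 77, 59]), (98, [118, 117, 91]), (100, [119, 118, 93]), (102, [121, 122, 96])]
330 [(86, [207, 122, 61]), (88, [207, 121, 59]), (90, [201, 119, 59]), (92, [157, 94, 51]), (94, [111, 68, 42]), (96, [76, 53, 39]), (98, [122, 124, 95]), (100, [51, 47, 46]), (102, [50, 49, 51])]
345 [(86, [208, 123, 59]), (88, [208, 119, 54]), (90, [213, 126, 60]), (92, [169, 98, 51]), (94, [123, 72, 40]), (96, [78, 49, 34]), (98, [122, 122, 94]), (100, [115, 116, 91]), (102, [115, 116, 91])]
board corner tool [ 74.5 -44.4   3.1]
board corner tool [74.4 44.4  3.9]
board corner tool [ 74.4 -44.5   3.3]
board corner tool [74.3 44.4  3.6]
top red front 
red front (69.4, 557.9)
red back (89.5, 560.6)
black front (-53.3, 560.0)
black back (-67.5, 558.1)
base (105.3, 618.6)
base (-62.3, 616.9)
base (-61.1, 497.6)
base (106.2, 500.7)
```

```bash
cat >> h.py <<'E'
A=np.radians(104.8);U=np.array([np.cos(A),np.sin(A)]);N=np.array([U[1],-U[0]])
def gou(u,z,n=560.7):
    s=read_state();p=s["eef_pos"];w=s["wrist_force"]
    print("u,n,z",np.round([p[:2]@U,p[:2]@N,p[2]],1),"Fu,Fn,Fz",np.round([w[:2]@U,w[:2]@N,w[2]],1))
    go(*(u*U+n*N),z,A)
E
python3 - <<'E'
from h import *
gou(-9,135)
E
```

```text
u,n,z [-94.7 561.6 199. ] Fu,Fn,Fz [ 0.4 -0.7 -2.5]
t 5.82 pos [567.2  51.9 199. ] rot [3.138 0.007 1.807] F [-0.7  0.2 -2.5] gap 39.9
tool shift [86.1 -3.  63.4] turn -0.022
```

{"op": "drive_tool", "data": {
  "motion": [28,-1,0,-0.02,28,-1,0,0,28,-1,0,0,0,0,25,0,0,0,20,0,0,0,0,0,0,0,0,0]
}}

```text
clock: 6.4
eef_pos: [542.6, 124.4, 151.2]
eef_rot: [3.139, 0.009, 1.814]
wrist_force: [0.5, 0.5, -0.7]
finger_gap: 39.6
```

Run:
```python
from h import *
gou(-9,135)
```

```text
u,n,z [-18.4 556.4 151.2] Fu,Fn,Fz [ 0.3  0.6 -0.7]
t 6.4 pos [542.6 124.4 151.2] rot [3.139 0.009 1.814] F [ 0.5  0.5 -0.7] gap 39.6
tool shift [ 9.6  4.1 16.2] turn -0.015
```

{"op": "drive_tool", "data": {
  "motion": [5,3,6,-0.01,4,2,6,-0.005,2,0,6,0,0,0,0,0]
}}

```text
clock: 6.73
eef_pos: [546.5, 134.3, 134.3]
eef_rot: [3.136, 0.009, 1.827]
wrist_force: [-0.0, 0.1, -2.0]
finger_gap: 40.1
```

Run:
```python
from h import *
gou(-9,122)
im=snap("scene","s2.png"); im=snap("wrist","w6.png")
import pickle; pickle.dump(camera_info("wrist"),open("w6.pkl","wb"))
a=cv2.imread("pics/w6.png")[:,120:520];b=cv2.imread("pics/s2.png")[150:300,250:450]
cv2.imwrite("pics/c2.png",cv2.hconcat([a[:300],cv2.resize(b,(400,300),interpolation=2)]))
```

```text
u,n,z [ -9.8 562.7 134.3] Fu,Fn,Fz [ 0.1 -0.  -2. ]
t 6.73 pos [546.5 134.3 134.3] rot [3.136 0.009 1.827] F [-0.   0.1 -2. ] gap 40.1
tool shift [ 0.9 -2.  12.2] turn -0.003
```

View pics/c2.png

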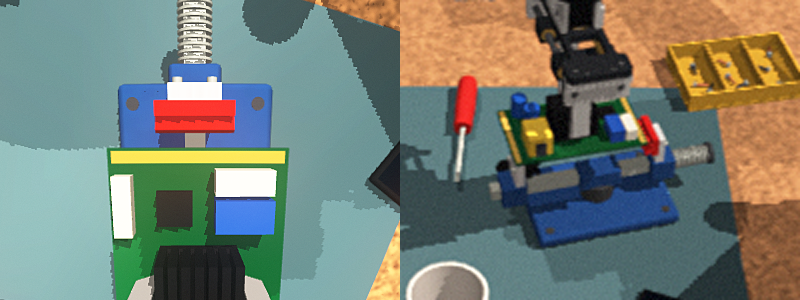

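The wrist crop shows the red jaw at columns 274–356, front lip on row 131, and the board edge at row 149, columns 227–407. They are squared up and nearly centred. Next: the remaining offsets.

Run:
```python
from h import *
import pickle
ci=pickle.load(open("w6.pkl","rb"));im=cv2.imread("pics/w6.png");h=cv2.cvtColor(im,cv2.COLOR_BGR2HSV)
red=cv2.inRange(h,(0,150,60),(8,255,255))|cv2.inRange(h,(172,150,60),(180,255,255));red[145:]=0;red[:60]=0;red[:,:250]=0;red[:,380:]=0
c=max(cv2.findContours(red,0,2)[0],key=cv2.contourArea);print(cv2.boundingRect(c),cv2.minAreaRect(c))
for r in range(98,134,3):
    w=np.where(red[r])[0]; print(r,w[[0,-1]] if len(w) else "",im[r,315].tolist())
x,y,w,hh=cv2.boundingRect(c)
for z in(104,108):
    print(z,[(round(float(p[:2]@U),1),round(float(p[:2]@N),1)) for p in(onz(ci,x,y+hh,z),onz(ci,x+w,y+hh,z),onz(ci,x,y,z),onz(ci,x+w,y,z))])
ct=camera_info("top");T=cv2.imread("pics/top1.png");h=cv2.cvtColor(T,cv2.COLOR_BGR2HSV)
```

```text
(273, 100, 83, 33) ((314.0, 116.0), (32.0, 82.0), 90.0)
98  [255, 255, 254]
101 [273 355] [37, 42, 254]
104 [274 355] [46, 54, 253]
107 [274 355] [48, 55, 253]
110 [274 355] [43, 51, 253]
113 [274 354] [46, 54, 254]
116 [275 353] [39, 45, 187]
119 [275 354] [36, 42, 184]
122 [275 354] [42, 55, 255]
125 [275 354] [42, 56, 255]
128 [275 354] [43, 59, 255]
131 [276 353] [31, 37, 134]
104 [(72.1, 537.9), (71.9, 584.1), (89.5, 538.6), (89.3, 583.7)]
108 [(72.1, 538.4), (71.9, 583.7), (89.1, 539.0), (89.0, 583.3)]
```

{"op": "drive_tool", "data": {
  "motion": [3,-2,6,-0.002,2,0,6,0,0,0,3,0,0,0,0,0]
}}

```text
clock: 7.17
eef_pos: [543.7, 138.9, 119.5]
eef_rot: [3.134, 0.01, 1.829]
wrist_force: [0.3, -0.8, -1.4]
finger_gap: 40.3
```

Run:
```python
from h import *
gou(-5,109,561)
```

```text
u,n,z [ -4.6 561.1 119.5] Fu,Fn,Fz [-0.8  0.1 -1.4]
t 7.17 pos [543.7 138.9 119.5] rot [3.134 0.01  1.829] F [ 0.3 -0.8 -1.4] gap 40.3
tool shift [-0.3 -0.2 10.5] turn -0.0
```

{"op": "drive_tool", "data": {
  "motion": [0,0,2,0,0,0,2,0,0,0,2,0,0,0,0,0],
  "grip_force": 15
}}

```text
clock: 7.5
eef_pos: [543.8, 138.9, 113.0]
eef_rot: [3.134, 0.01, 1.829]
wrist_force: [-0.7, -0.1, -0.7]
finger_gap: 40.2
```

{"op": "drive_tool", "data": {
  "motion": [0,0,2,0,0,0,2,0,0,0,0,0]
}}

```text
clock: 7.75
eef_pos: [544.1, 139.2, 109.5]
eef_rot: [3.133, 0.009, 1.829]
wrist_force: [-1.0, 0.7, -0.4]
finger_gap: 39.9
```

{"op": "drive_tool", "data": {
  "motion": [0,0,2,0,0,0,2,0,0,0,0,0]
}}

```text
clock: 8.0
eef_pos: [544.4, 139.6, 105.7]
eef_rot: [3.132, 0.009, 1.829]
wrist_force: [-1.0, 1.2, 0.8]
finger_gap: 39.9
```

Run:
```python
from h import *
import pickle
gou(-5,109,561)
im=snap("wrist","w7.png"); im2=snap("scene","s3.png");pickle.dump(camera_info("wrist"),open("w7.pkl","wb"))
a=cv2.imread("pics/w7.png")[80:280,200:440];b=cv2.imread("pics/s3.png")[180:280,270:420]
cv2.imwrite("pics/c3.png",cv2.hconcat([cv2.resize(a,(400,333),interpolation=2),cv2.resize(b,(400,333)[:2],interpolation=2)]))
```

```text
u,n,z [ -4.1 562.  105.7] Fu,Fn,Fz [ 1.4 -0.6  0.8]
t 8.0 pos [544.4 139.6 105.7] rot [3.132 0.009 1.829] F [-1.   1.2  0.8] gap 39.9
tool shift [-0.9 -1.  -3.3] turn -0.0
```

View pics/c3.png

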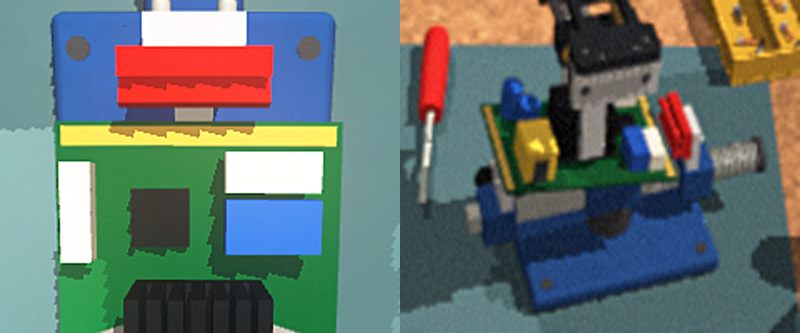

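The scene crop shows the far end lifted on the black jaw. In the wrist crop the front edge has dropped (row ~154 and narrower), so the board pivots in the grip as planned. Next I compute the tilt from the edge.

```bash
cat >> h.py <<'E'
def front(im,ci,verbose=1):
    "front gold strip of the held board: its 90 mm width gives the depth"
    h=cv2.cvtColor(im,cv2.COLOR_RGB2HSV);m=cv2.inRange(h,(22,110,70),(80,255,255));m[:130]=0;m[200:]=0
    rows=[r for r in range(130,200) if (m[r,220:420]>0).sum()>120]
    r0=rows[0];W=[]
    for r in range(r0+3,r0+14):
        c=np.where(m[r,215:430])[0]+215;W.append((r,c[0],c[-1]+1))
    W=np.array(W,float);w=np.polyfit(W[:,0],W[:,2]-W[:,1],1);c=np.polyfit(W[:,0],(W[:,1]+W[:,2])/2,1)
    wid=np.polyval(w,r0);col=np.polyval(c,r0)
    z=120.;
    zs=np.linspace(60,250,1901);L=[np.linalg.norm(onz(ci,col-wid/2,r0,q)-onz(ci,col+wid/2,r0,q)) for q in zs]
    z=zs[np.argmin(np.abs(np.array(L)-90))];p=onz(ci,col,r0,z)
    print("front edge row",r0,"width",round(wid,1),"-> z",round(z,1),"u,n",np.round([p[:2]@U,p[:2]@N],1));return p
E
python3 - <<'E'
from h import *
import pickle
for k in("w4","w5","w6","w7"):
    front(cv2.imread(f"pics/{k}.png")[:,:,::-1],pickle.load(open(k+".pkl","rb")))
E
```

```text
front edge row 148 width 183.2 -> z 194.0 u,n [-103.   513.1]
front edge row 148 width 183.2 -> z 194.9 u,n [-19.1 563.4]
front edge row 148 width 183.3 -> z 130.9 u,n [ 64.8 562.8]
front edge row 155 width 172.1 -> z 90.5 u,n [ 66.5 562.3]
```

{"op": "drive_tool", "data": {
  "motion": [0,-1,-3,0,0,0,-2,0,0,0,0,0,0,0,0,0],
  "grip_force": 35
}}

```text
clock: 8.43
eef_pos: [543.2, 138.6, 110.6]
eef_rot: [3.133, 0.01, 1.829]
wrist_force: [-0.6, 0.5, -2.5]
finger_gap: 39.5
```

Run:
```python
from h import *
gou(5,110.7,560)
front(camera("wrist"),camera_info("wrist"))
```

```text
u,n,z [ -4.7 560.5 110.6] Fu,Fn,Fz [ 0.6 -0.5 -2.5]
t 8.43 pos [543.2 138.6 110.6] rot [3.133 0.01  1.829] F [-0.6  0.5 -2.5] gap 39.5
tool shift [ 9.7 -0.5 -0.2] turn -0.0
front edge row 153 width 172.1 -> z 95.1 u,n [ 67.  560.9]
```

{"op": "drive_tool", "data": {
  "motion": [3,0,-1,0,3,0,0,0,3,0,0,0,2,0,0,0,0,0,0,0]
}}

```text
clock: 8.9
eef_pos: [540.0, 150.3, 111.4]
eef_rot: [3.133, 0.01, 1.829]
wrist_force: [-0.0, -0.3, -1.7]
finger_gap: 39.9
```

Run:
```python
from h import *
gou(5,111.7,560.5)
front(camera("wrist"),camera_info("wrist"))
```

```text
u,n,z [  7.4 560.5 111.4] Fu,Fn,Fz [-0.3 -0.1 -1.7]
t 8.9 pos [540.  150.3 111.4] rot [3.133 0.01  1.829] F [-0.  -0.3 -1.7] gap 39.9
tool shift [-2.4  0.  -0.3] turn -0.001Traceback (most recent call last):
  File "<stdin>", line 3, in <module>
  File "h.py", line 51, in front
    r0=rows[0];W=[]
       ~~~~^^^
IndexError: list index out of range
```

{"op": "drive_tool", "data": {
  "motion": [2,0,0,0,2,0,0,0,0,0,0,0]
}}

```text
clock: 9.2
eef_pos: [539.1, 153.9, 111.5]
eef_rot: [3.133, 0.011, 1.829]
wrist_force: [-0.4, -3.3, -1.1]
finger_gap: 39.7
```

{"op": "drive_tool", "data": {
  "motion": [2,0,0,0,2,0,0,0,0,0,0,0]
}}

```text
clock: 9.45
eef_pos: [538.2, 157.3, 111.6]
eef_rot: [3.133, 0.012, 1.828]
wrist_force: [0.1, -2.3, -0.2]
finger_gap: 39.6
```

Run:
```python
from h import *
import pickle
gou(35,111.7,560.5)
im=snap("wrist","w8.png"); im2=snap("scene","s4.png");pickle.dump(camera_info("wrist"),open("w8.pkl","wb"))
a=cv2.imread("pics/w8.png")[80:280,200:440];b=cv2.imread("pics/s4.png")[180:280,270:420]
cv2.imwrite("pics/c4.png",cv2.hconcat([cv2.resize(a,(400,333),interpolation=2),cv2.resize(b,(400,333)[:2],interpolation=2)]))
```

```text
u,n,z [ 14.6 560.5 111.6] Fu,Fn,Fz [-2.3 -0.5 -0.2]
t 9.45 pos [538.2 157.3 111.6] rot [3.133 0.012 1.828] F [ 0.1 -2.3 -0.2] gap 39.6
tool shift [20.4 -0.  -0.4] turn -0.001
```

View pics/c4.png

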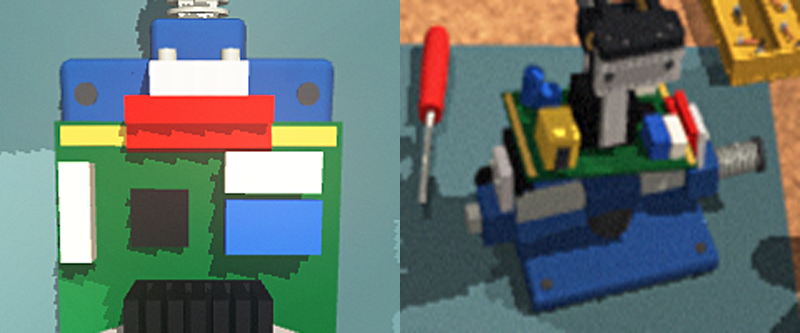

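The red lip (crop columns 125–273) covers the gold strip, centred on the board (57–339), and the spring force is starting. I push on.

{"op": "drive_tool", "data": {
  "motion": [3,0,0,0,3,0,0,0,3,0,0,0,0,0,0,0]
}}

```text
clock: 9.88
eef_pos: [536.1, 165.0, 111.7]
eef_rot: [3.133, 0.014, 1.828]
wrist_force: [0.0, -4.9, -0.4]
finger_gap: 39.8
```

{"op": "drive_tool", "data": {
  "motion": [3,0,0,0,3,0,0,0,3,0,0,0,0,0,0,0]
}}

```text
clock: 10.22
eef_pos: [534.3, 172.1, 111.9]
eef_rot: [3.133, 0.017, 1.827]
wrist_force: [1.2, -6.4, 0.2]
finger_gap: 39.9
```

Run:
```python
from h import *
gou(40,111.7,560.5)
im=camera("wrist")
front(im,camera_info("wrist"))
```

```text
u,n,z [ 29.9 560.5 111.9] Fu,Fn,Fz [-6.5 -0.5  0.2]
t 10.22 pos [534.3 172.1 111.9] rot [3.133 0.017 1.827] F [ 1.2 -6.4  0.2] gap 39.9
tool shift [10.1 -0.   0. ] turn -0.002Traceback (most recent call last):
  File "<stdin>", line 4, in <module>
  File "h.py", line 51, in front
    r0=rows[0];W=[]
       ~~~~^^^
IndexError: list index out of range
```

{"op": "drive_tool", "data": {
  "motion": [3,0,0,0,3,0,0,0,3,0,0,0,3,0,0,0,0,0,0,0]
}}

```text
clock: 10.68
eef_pos: [532.1, 180.2, 112.3]
eef_rot: [3.133, 0.023, 1.827]
wrist_force: [1.6, -8.8, 0.0]
finger_gap: 39.6
```

Run:
```python
from h import *
gou(42,111.7,560.5)
im=snap("wrist","w9.png");snap("scene","s5.png"); snap("top","t5.png")
a=cv2.imread("pics/w9.png")[80:280,200:440];b=cv2.imread("pics/s5.png")[180:280,270:420]
cv2.imwrite("pics/c5.png",cv2.hconcat([cv2.resize(a,(400,333),interpolation=2),cv2.resize(b,(400,333)[:2],interpolation=2)]))
```

```text
u,n,z [ 38.3 560.5 112.3] Fu,Fn,Fz [-9.  -0.7  0. ]
t 10.68 pos [532.1 180.2 112.3] rot [3.133 0.023 1.827] F [ 1.6 -8.8  0. ] gap 39.6
tool shift [3.7 0.  0.5] turn -0.003
```

View pics/c5.png

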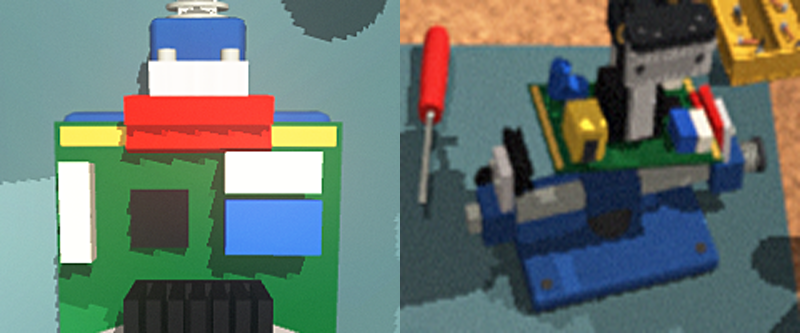

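The far edge is now clear of the black jaw, which stands free at crop (515,150). I lower the far end slowly.

{"op": "drive_tool", "data": {
  "motion": [0,0,1.5,0,0,0,1.5,0,0,0,1,0,0,0,0,0],
  "grip_force": 25
}}

```text
clock: 11.17
eef_pos: [533.6, 177.3, 110.1]
eef_rot: [3.131, 0.026, 1.826]
wrist_force: [-1.0, -8.1, 0.7]
finger_gap: 39.9
```

{"op": "drive_tool", "data": {
  "motion": [-0.5,0,1.5,0,-0.5,0,1.5,0,0,0,0,0]
}}

```text
clock: 11.42
eef_pos: [534.4, 174.6, 108.5]
eef_rot: [3.131, 0.028, 1.825]
wrist_force: [0.5, -7.4, 1.9]
finger_gap: 40.0
```

Run:
```python
from h import *
gou(38,100.5,560.5)
```

```text
u,n,z [ 32.2 561.3 108.5] Fu,Fn,Fz [-7.3 -1.4  1.9]
t 11.42 pos [534.4 174.6 108.5] rot [3.131 0.028 1.825] F [ 0.5 -7.4  1.9] gap 40.0
tool shift [ 6.  -0.9  7.8] turn -0.004
```

{"op": "drive_tool", "data": {
  "motion": [3,0,0,0,3,0,0,0,3,0,0,0,2,0,0.5,0,1,0,0.5,0],
  "grip_force": 30
}}

```text
clock: 11.83
eef_pos: [532.4, 182.2, 108.6]
eef_rot: [3.131, 0.034, 1.824]
wrist_force: [-1.8, -10.6, 7.2]
finger_gap: 39.5
```

{"op": "drive_tool", "data": {
  "motion": [1,0,2,0,1,0,2,0,1,0,2,0]
}}

```text
clock: 12.08
eef_pos: [532.5, 182.7, 104.6]
eef_rot: [3.13, 0.038, 1.823]
wrist_force: [-2.3, -10.6, 6.4]
finger_gap: 40.0
```

Run:
```python
from h import *
gou(40,100.5,560.5)
```

```text
u,n,z [ 40.6 561.5 104.6] Fu,Fn,Fz [-9.7 -4.9  6.4]
t 12.08 pos [532.5 182.7 104.6] rot [3.13  0.038 1.823] F [ -2.3 -10.6   6.4] gap 40.0
tool shift [-0.4 -1.1  4.1] turn -0.006
```

{"op": "drive_tool", "data": {
  "motion": [1,0,1.5,0,1,-0.5,1.5,0,1,-0.5,1,0,0.5,0,0,0]
}}

```text
clock: 12.42
eef_pos: [532.2, 182.7, 102.9]
eef_rot: [3.129, 0.042, 1.822]
wrist_force: [-0.5, -9.3, 0.3]
finger_gap: 39.9
```

Run:
```python
from h import *
gou(40,100.5,560.5)
snap("wrist","w10.png");snap("scene","s6.png");snap("top","t6.png")
s=cv2.imread("pics/s6.png");h=cv2.cvtColor(s,cv2.COLOR_BGR2HSV)
g=cv2.inRange(h,(40,110,30),(78,255,255));g[:,:270]=0;g[:,420:]=0;g[:190]=0;g[270:]=0
hull=cv2.convexHull(cv2.findNonZero(g)).reshape(-1,2);print(cv2.approxPolyDP(hull,3,True).reshape(-1,2).tolist())
cs=camera_info("scene")
# predicted corners: level board, front at u=111 , top z 96.5
for uu in(-39,111):
    for nn in(515.7,605.7): print(uu,nn,proj(cs,[*(uu*U+nn*N),96.5]).round(1))
```

```text
u,n,z [ 40.7 561.2 102.9] Fu,Fn,Fz [-8.8 -2.9  0.3]
t 12.42 pos [532.2 182.7 102.9] rot [3.129 0.042 1.822] F [-0.5 -9.3  0.3] gap 39.9
tool shift [-0.6 -0.7  2.4] turn -0.007
[[391, 228], [329, 236], [322, 220], [323, 210], [377, 207]]
-39 515.7 [317.5 211.6]
-39 605.7 [327.9 237.8]
111 515.7 [378.9 201.2]
111 605.7 [391.9 226.3]
```

{"op": "drive_tool", "data": {
  "motion": [0.5,-0.5,1.5,0,0.5,0,1.5,0,0.5,0,0,0]
}}

```text
clock: 12.82
eef_pos: [532.5, 181.7, 101.5]
eef_rot: [3.127, 0.045, 1.822]
wrist_force: [-1.2, -9.3, 0.6]
finger_gap: 40.0
```

```bash
cat > lv.py <<'E'
from h import *
def chk(tag,u0=None):
    gou(40,100.5,560.5)
    s=snap("scene",tag+".png");cs=camera_info("scene");h=cv2.cvtColor(s,cv2.COLOR_RGB2HSV)
    g=cv2.inRange(h,(22,100,30),(80,255,255))
    # near long edge: lowest green/gold pixel per column
    P=[]
    for c in range(300,420):
        r=np.where(g[195:262,c])[0]
        if len(r): P.append((c,r[-1]+195+1))
    P=np.array(P,float);sel=(P[:,0]>332)&(P[:,0]<384);p=np.polyfit(P[sel,0],P[sel,1],1)
    for _ in range(3):
        e=np.abs(np.polyval(p,P[:,0])-P[:,1]);k=sel&(e<1.2);p=np.polyfit(P[k,0],P[k,1],1)
    print("edge slope",round(p[0],4),"row@358",round(np.polyval(p,358),1),"n",k.sum())
    for zf,zn in((93.5,93.5),(98.5,93.5)):
        a=proj(cs,[*(-39*U+605.7*N),zf]);b=proj(cs,[*(111*U+605.7*N),zn]);m=(b[1]-a[1])/(b[0]-a[0]);print("model",zf,zn,round(m,4),round(a[1]+m*(358-a[0]),1))
if __name__=="__main__":
    import sys;chk(sys.argv[1])
E
python3 lv.py s7
```

```text
u,n,z [ 39.7 561.2 101.5] Fu,Fn,Fz [-8.7 -3.5  0.6]
t 12.82 pos [532.5 181.7 101.5] rot [3.127 0.045 1.822] F [-1.2 -9.3  0.6] gap 40.0
tool shift [ 0.4 -0.8  1. ] turn -0.007
edge slope -0.1501 row@358 234.0 n 51
model 93.5 93.5 -0.1801 233.3
model 98.5 93.5 -0.1547 232.5
```

{"op": "drive_tool", "data": {
  "motion": [1,-0.5,2,0,1,-0.3,2,0,0.5,0,0,0]
}}

```text
clock: 13.12
eef_pos: [532.5, 181.6, 99.2]
eef_rot: [3.125, 0.048, 1.821]
wrist_force: [-0.5, -9.3, 0.7]
finger_gap: 40.1
```

```bash
python3 lv.py s8
python3 - <<'E'
from h import *
# level reference: s2 (TCP -9.8,562.7,134.3)
cs=camera_info("scene");s=cv2.imread("pics/s2.png");h=cv2.cvtColor(s,cv2.COLOR_BGR2HSV);g=cv2.inRange(h,(22,100,30),(80,255,255))
a=proj(cs,[*(-84.8*U+607.7*N),127.3]);b=proj(cs,[*(65.2*U+607.7*N),127.3])
P=[]
for c in range(int(a[0])+5,int(b[0])-5):
    r=np.where(g[180:250,c])[0]; 
    if len(r):P.append((c,r[-1]+181))
P=np.array(P,float);p=np.polyfit(P[:,0],P[:,1],1)
for _ in range(3):
    k=np.abs(np.polyval(p,P[:,0])-P[:,1])<1.2;p=np.polyfit(P[k,0],P[k,1],1)
print("ref level slope",p[0].round(4),"model",((b[1]-a[1])/(b[0]-a[0])).round(4),k.sum(),len(P))
E
```

```text
u,n,z [ 39.5 561.2  99.2] Fu,Fn,Fz [-8.8 -2.9  0.7]
t 13.12 pos [532.5 181.6  99.2] rot [3.125 0.048 1.821] F [-0.5 -9.3  0.7] gap 40.1
tool shift [ 0.4 -0.7 -1.3] turn -0.008
edge slope -0.1697 row@358 234.7 n 51
model 93.5 93.5 -0.1801 233.3
model 98.5 93.5 -0.1547 232.5
ref level slope -0.159 model -0.1764 56 56
```

{"op": "drive_tool", "data": {
  "motion": [0,-0.5,-0.6,-0.004,-0.5,-0.3,-0.5,-0.004,-0.5,0,0,0]
}}

```text
clock: 13.42
eef_pos: [533.1, 178.2, 100.2]
eef_rot: [3.124, 0.052, 1.828]
wrist_force: [2.8, -7.2, -1.4]
finger_gap: 39.6
```

```bash
python3 lv.py s9
```

```text
u,n,z [ 36.1 560.9 100.2] Fu,Fn,Fz [-7.6  0.9 -1.4]
t 13.42 pos [533.1 178.2 100.2] rot [3.124 0.052 1.828] F [ 2.8 -7.2 -1.4] gap 39.6
tool shift [ 3.9 -0.4 -0.5] turn -0.001
edge slope -0.1671 row@358 234.2 n 51
model 93.5 93.5 -0.1801 233.3
model 98.5 93.5 -0.1547 232.5
```

{"op": "drive_tool", "data": {
  "motion": [-0.5,0,-0.3,0,-0.5,0,-0.2,0,-0.5,0,0,0,-0.5,0,0,0]
}}

```text
clock: 13.8
eef_pos: [534.3, 173.5, 100.4]
eef_rot: [3.125, 0.055, 1.826]
wrist_force: [0.8, -7.4, 0.2]
finger_gap: 39.9
```

{"op": "drive_tool", "data": {
  "motion": [-0.5,0,0,0,-0.5,0,0,0,-0.5,0,0,0]
}}

```text
clock: 14.05
eef_pos: [535.0, 170.4, 100.5]
eef_rot: [3.125, 0.057, 1.825]
wrist_force: [-0.7, -6.2, -0.7]
finger_gap: 39.7
```

```bash
python3 lv.py s10
```

```text
u,n,z [ 28.  560.8 100.5] Fu,Fn,Fz [-5.8 -2.3 -0.7]
t 14.05 pos [535.  170.4 100.5] rot [3.125 0.057 1.825] F [-0.7 -6.2 -0.7] gap 39.7
tool shift [11.9 -0.3 -0.7] turn -0.004
edge slope -0.1652 row@358 234.2 n 51
model 93.5 93.5 -0.1801 233.3
model 98.5 93.5 -0.1547 232.5
```

{"op": "drive_tool", "data": {
  "motion": [-0.4,0,0,-0.002,-0.4,0,0,-0.002,-0.4,0,0,0,-0.4,0,0,0]
}}

```text
clock: 14.43
eef_pos: [536.1, 167.1, 100.6]
eef_rot: [3.125, 0.058, 1.828]
wrist_force: [0.8, -3.8, -2.6]
finger_gap: 39.6
```

{"op": "drive_tool", "data": {
  "motion": [-0.3,0,0,0,-0.3,0,0,0,-0.3,0,0,0,-0.3,0,0,0]
}}

```text
clock: 14.77
eef_pos: [536.4, 165.9, 100.4]
eef_rot: [3.125, 0.057, 1.827]
wrist_force: [0.7, -2.7, -2.5]
finger_gap: 39.8
```

```bash
python3 lv.py s11
```

```text
u,n,z [ 23.4 560.9 100.4] Fu,Fn,Fz [-2.8 -0.  -2.5]
t 14.77 pos [536.4 165.9 100.4] rot [3.125 0.057 1.827] F [ 0.7 -2.7 -2.5] gap 39.8
tool shift [16.5 -0.5 -1.1] turn -0.002
edge slope -0.1674 row@358 234.3 n 51
model 93.5 93.5 -0.1801 233.3
model 98.5 93.5 -0.1547 232.5
```

{"op": "drive_tool", "data": {
  "motion": [-0.5,0,0,0,-0.5,0,0,0,-0.5,0,0,0,-0.5,0,0,0]
}}

```text
clock: 15.15
eef_pos: [536.6, 164.8, 100.2]
eef_rot: [3.125, 0.056, 1.828]
wrist_force: [1.5, 0.1, -4.4]
finger_gap: 39.9
```

{"op": "drive_tool", "data": {
  "motion": [-0.5,0,0,0,-0.5,0,0,0,-0.5,0,0,0]
}}

```text
clock: 15.4
eef_pos: [536.8, 163.8, 100.0]
eef_rot: [3.126, 0.055, 1.828]
wrist_force: [0.6, 1.6, -4.4]
finger_gap: 39.5
```

```bash
python3 lv.py s12
python3 - <<'E'
from h import *
snap("wrist","w12.png");snap("top","t12.png")
a=cv2.imread("pics/t12.png")[240:330,230:370];b=cv2.imread("pics/s12.png")[190:265,290:410]
cv2.imwrite("pics/c6.png",cv2.hconcat([cv2.resize(a,(400,257),interpolation=2),cv2.resize(b,(400,257),interpolation=2)]))
E
```

```text
u,n,z [ 21.2 560.9 100. ] Fu,Fn,Fz [ 1.4  1.  -4.4]
t 15.4 pos [536.8 163.8 100. ] rot [3.126 0.055 1.828] F [ 0.6  1.6 -4.4] gap 39.5
tool shift [18.7 -0.4 -1.5] turn -0.001
edge slope -0.172 row@358 234.4 n 51
model 93.5 93.5 -0.1801 233.3
model 98.5 93.5 -0.1547 232.5
```

View pics/c6.png

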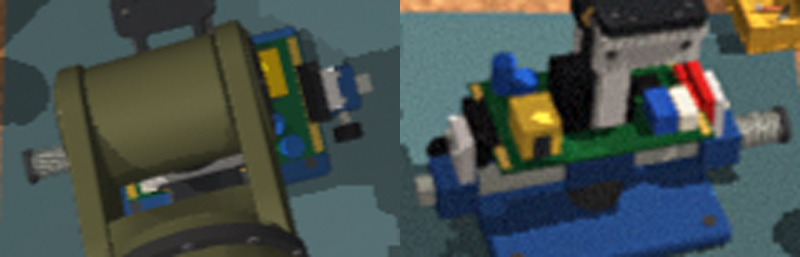

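Both gold strips now sit under their jaw lips: black over gold at top-crop (305,92), and red likewise in the scene crop. Next I measure how deep.

```bash
cat > dp.py <<'E'
from h import *
import sys
def red(im,ci):
    h=cv2.cvtColor(im,cv2.COLOR_RGB2HSV);r=cv2.inRange(h,(0,150,60),(8,255,255))|cv2.inRange(h,(172,150,60),(180,255,255));r[175:]=0;r[:60]=0;r[:,:250]=0;r[:,380:]=0
    x,y,w,hh=cv2.boundingRect(max(cv2.findContours(r,0,2)[0],key=cv2.contourArea))
    a=onz(ci,x+w/2,y,108);b=onz(ci,x+w/2,y+hh,108);print("red back/front u",(a[:2]@U).round(1),(b[:2]@U).round(1),"rows",y,y+hh)
import pickle
red(cv2.imread("pics/w6.png")[:,:,::-1],pickle.load(open("w6.pkl","rb")))
red(cv2.imread("pics/w8.png")[:,:,::-1],pickle.load(open("w8.pkl","rb")))
if len(sys.argv)>1:
    red(camera("wrist"),camera_info("wrist"))
ct=camera_info("top");T=camera("top");h=cv2.cvtColor(T,cv2.COLOR_RGB2HSV)
g=cv2.inRange(h,(20,90,50),(80,255,255));g[:,:315]=0;g[:,350:]=0;g[:245]=0;g[320:]=0
E=[]
for r in range(248,312):
    c=np.where(g[r])[0]
    if len(c): p=onz(ct,c[-1]+1,r,96.5);E.append((p[:2]@N,p[:2]@U))
E=np.array(E);o=np.argsort(E[:,0]);print("far edge (n,u):",[tuple(np.round(E[i],1)) for i in o[::4]])
k=T.max(2);B=[]
for r in range(264,286):
    c=np.where(k[r,325:350]<48)[0]+325
    if len(c): p=onz(ct,c[0],r,107);B.append((round(p[:2]@N,1),round(p[:2]@U,1)))
print("black front",B[::3])
E
python3 dp.py 1
```

```text
red back/front u 89.0 72.0 rows 100 133
red back/front u 94.4 78.1 rows 137 171
red back/front u 102.1 84.8 rows 136 175
far edge (n,u): [(np.float64(487.4), np.float64(-17.9)), (np.float64(496.0), np.float64(-17.9)), (np.float64(505.1), np.float64(-15.9)), (np.float64(513.2), np.float64(-17.9)), (np.float64(517.2), np.float64(-27.5)), (np.float64(520.8), np.float64(-56.6)), (np.float64(529.4), np.float64(-56.6)), (np.float64(538.0), np.float64(-56.6)), (np.float64(547.7), np.float64(-52.6)), (np.float64(556.4), np.float64(-52.6)), (np.float64(565.1), np.float64(-52.6)), (np.float64(573.8), np.float64(-52.6)), (np.float64(583.0), np.float64(-50.6)), (np.float64(590.2), np.float64(-56.7)), (np.float64(599.0), np.float64(-56.7))]
black front [(np.float64(579.7), np.float64(-51.8)), (np.float64(573.1), np.float64(-52.3)), (np.float64(566.5), np.float64(-52.8)), (np.float64(560.4), np.float64(-51.3)), (np.float64(559.9), np.float64(-27.4)), (np.float64(553.8), np.float64(-25.9)), (np.float64(547.7), np.float64(-24.4)), (np.float64(541.7), np.float64(-22.9))]
```

Run:
```python
from h import *
cs=camera_info("scene")
def edge(fn,u0,n,zc,dz):
    s=cv2.imread(fn);h=cv2.cvtColor(s,cv2.COLOR_BGR2HSV);g=cv2.inRange(h,(22,100,30),(80,255,255))
    a=proj(cs,[*(u0*U+n*N),zc]);b=proj(cs,[*((u0+150)*U+n*N),zc]);P=[]
    for c in range(int(a[0])+6,int(b[0])-5):
        r=np.where(g[180:262,c])[0]
        if len(r):P.append((c,r[-1]+181))
    P=np.array(P,float);p=np.polyfit(P[:,0],P[:,1],1)
    for _ in range(3):
        k=np.abs(np.polyval(p,P[:,0])-P[:,1])<1.2;p=np.polyfit(P[k,0],P[k,1],1)
    # height residual at both ends (mm up)
    for q,nm in((a,"far"),(b,"near")):
        q2=proj(cs,[*(((u0 if nm=='far' else u0+150))*U+n*N),zc+10]);print(fn,nm,"dz mm",round((np.polyval(p,q[0])-q[1])/((q2[1]-q[1])/10),1),end=" | ")
    print(k.sum())
edge("pics/s2.png",-84.8,607.2,127.3,0)
for k,f in(("s9",-41.5),("s10",-48),("s11",-55),("s12",-56.5)): edge(f"pics/{k}.png",f,605.7,93.5,0)
```

```text
pics/s2.png far dz mm -4.0 | pics/s2.png near dz mm -7.3 | 55
pics/s9.png far dz mm -1.4 | pics/s9.png near dz mm -4.3 | 53
pics/s10.png far dz mm -1.1 | pics/s10.png near dz mm -4.2 | 53
pics/s11.png far dz mm -1.2 | pics/s11.png near dz mm -4.4 | 54
pics/s12.png far dz mm -1.9 | pics/s12.png near dz mm -4.4 | 53
```

Relative to the level reference both ends read about 2.5 mm high, and the wrist is being pulled down. The board is about 4.5 mm short of home, riding the upper groove slopes, so I lower it a little.

{"op": "drive_tool", "data": {
  "motion": [0,0,0.7,0,0,0,0.7,0,0,0,0,0]
}}

```text
clock: 15.9
eef_pos: [537.2, 162.8, 99.5]
eef_rot: [3.125, 0.056, 1.828]
wrist_force: [0.6, -0.1, -5.4]
finger_gap: 40.0
```

```bash
python3 lv.py s13|head -4; python3 dp.py 1 | sed -n 3p
```

```text
u,n,z [ 20.2 561.   99.5] Fu,Fn,Fz [-0.2  0.5 -5.4]
t 15.9 pos [537.2 162.8  99.5] rot [3.125 0.056 1.828] F [ 0.6 -0.1 -5.4] gap 40.0
tool shift [19.7 -0.5 -2.1] turn -0.001
edge slope -0.1716 row@358 234.7 n 50
red back/front u 101.3 84.0 rows 136 175
```

{"op": "drive_tool", "data": {
  "motion": [-0.3,0,0.8,0,-0.3,0,0.8,0,0,0,0,0]
}}

```text
clock: 16.3
eef_pos: [537.7, 161.5, 98.7]
eef_rot: [3.125, 0.058, 1.828]
wrist_force: [-1.6, -2.6, 0.1]
finger_gap: 39.9
```

```bash
python3 lv.py s14|head -4; python3 dp.py 1 | sed -n 3p
```

```text
u,n,z [ 18.8 561.1  98.7] Fu,Fn,Fz [-2.1 -2.2  0.1]
t 16.3 pos [537.7 161.5  98.7] rot [3.125 0.058 1.828] F [-1.6 -2.6  0.1] gap 39.9
tool shift [21.  -0.6 -3. ] turn -0.001
edge slope -0.178 row@358 234.8 n 50
red back/front u 99.9 82.8 rows 136 175
```

{"op": "drive_tool", "data": {
  "motion": [-0.4,0,0,0,-0.4,0,0,0,-0.4,0,0,0]
}}

```text
clock: 16.7
eef_pos: [537.7, 161.5, 98.7]
eef_rot: [3.125, 0.056, 1.828]
wrist_force: [-1.3, 1.2, 0.9]
finger_gap: 39.8
```

```bash
python3 lv.py s15|head -4; python3 dp.py 1 | sed -n 3p
```

```text
u,n,z [ 18.7 561.1  98.7] Fu,Fn,Fz [ 1.4 -1.   0.9]
t 16.7 pos [537.7 161.5  98.7] rot [3.125 0.056 1.828] F [-1.3  1.2  0.9] gap 39.8
tool shift [21.1 -0.6 -3. ] turn -0.001
edge slope -0.1779 row@358 234.9 n 50
red back/front u 99.8 82.6 rows 136 175
```

{"op": "drive_tool", "data": {
  "motion": [-0.3,0,-0.6,0,-0.3,0,-0.4,0,0,0,0,0]
}}

```text
clock: 17.1
eef_pos: [537.7, 161.4, 98.9]
eef_rot: [3.125, 0.055, 1.828]
wrist_force: [-2.5, 0.7, 0.8]
finger_gap: 39.5
```

```bash
python3 lv.py s16|head -4; python3 dp.py 1 | sed -n '3,5p'
```

```text
u,n,z [ 18.7 561.1  98.9] Fu,Fn,Fz [ 1.4 -2.2  0.8]
t 17.1 pos [537.7 161.4  98.9] rot [3.125 0.055 1.828] F [-2.5  0.7  0.8] gap 39.5
tool shift [21.1 -0.6 -2.7] turn -0.001
edge slope -0.1781 row@358 234.7 n 50
red back/front u 99.7 82.5 rows 136 175
far edge (n,u): [(np.float64(486.9), np.float64(-20.0)), (np.float64(495.5), np.float64(-19.9)), (np.float64(504.1), np.float64(-19.9)), (np.float64(512.7), np.float64(-19.9)), (np.float64(517.2), np.float64(-53.5)), (np.float64(519.7), np.float64(-60.7)), (np.float64(528.4), np.float64(-60.7)), (np.float64(537.0), np.float64(-60.7)), (np.float64(548.2), np.float64(-50.5)), (np.float64(556.9), np.float64(-50.5)), (np.float64(565.6), np.float64(-50.5)), (np.float64(574.3), np.float64(-50.5)), (np.float64(583.0), np.float64(-50.6)), (np.float64(589.2), np.float64(-60.8)), (np.float64(598.0), np.float64(-60.8))]
black front [(np.float64(579.7), np.float64(-51.8)), (np.float64(573.6), np.float64(-50.3)), (np.float64(567.0), np.float64(-50.8)), (np.float64(560.4), np.float64(-51.3)), (np.float64(559.9), np.float64(-27.4)), (np.float64(553.8), np.float64(-25.9)), (np.float64(547.2), np.float64(-26.4)), (np.float64(541.2), np.float64(-24.9))]
```

{"op": "drive_tool", "data": {
  "motion": [0,0,0,0,0,0,0,0,0,0,0,0],
  "grip_force": 10
}}

```text
clock: 17.5
eef_pos: [537.7, 161.4, 99.0]
eef_rot: [3.125, 0.055, 1.828]
wrist_force: [-1.0, 3.2, -1.6]
finger_gap: 40.1
```

{"op": "drive_tool", "data": {
  "motion": [0,0,0,0,0,0,0,0,0,0,0,0],
  "grip_force": 4
}}

```text
clock: 17.75
eef_pos: [537.7, 161.4, 99.0]
eef_rot: [3.125, 0.055, 1.828]
wrist_force: [-0.5, 2.7, -2.2]
finger_gap: 40.2
```

```bash
python3 lv.py s17|head -4; python3 dp.py 1 | sed -n '3,4p'|cut -c1-400
```

```text
u,n,z [ 18.7 561.1  99. ] Fu,Fn,Fz [ 2.7  0.2 -2.2]
t 17.75 pos [537.7 161.4  99. ] rot [3.125 0.055 1.828] F [-0.5  2.7 -2.2] gap 40.2
tool shift [21.2 -0.6 -2.7] turn -0.001
edge slope -0.1776 row@358 234.7 n 50
red back/front u 99.7 82.5 rows 136 175
far edge (n,u): [(np.float64(486.9), np.float64(-20.0)), (np.float64(495.5), np.float64(-19.9)), (np.float64(504.1), np.float64(-19.9)), (np.float64(513.2), np.float64(-17.9)), (np.float64(517.2), np.float64(-53.5)), (np.float64(519.7), np.float64(-60.7)), (np.float64(528.4), np.float64(-60.7)), (np.float64(537.0), np.float64(-60.7)), (np.float64(548.2), np.float64(-50.5)), (np.float64(556.9), np.
```

{"op": "drive_tool", "data": {
  "motion": [0,0,0.8,0,0,0,0.8,0,0,0,0,0],
  "grip_force": 20
}}

```text
clock: 18.15
eef_pos: [537.9, 161.4, 98.6]
eef_rot: [3.124, 0.055, 1.828]
wrist_force: [-0.9, 2.4, -4.4]
finger_gap: 39.8
```

```bash
python3 lv.py s18|head -4; python3 dp.py 1 | sed -n '3p'|cut -c1-400
```

```text
u,n,z [ 18.6 561.3  98.6] Fu,Fn,Fz [ 2.5 -0.2 -4.4]
t 18.15 pos [537.9 161.4  98.6] rot [3.124 0.055 1.828] F [-0.9  2.4 -4.4] gap 39.8
tool shift [21.2 -0.8 -3.1] turn -0.001
edge slope -0.1806 row@358 234.9 n 50
red back/front u 99.7 82.5 rows 136 175
```

{"op": "drive_tool", "data": {
  "motion": [0.4,0,-0.8,0,0.4,0,-0.8,0,0.2,0,-0.6,0,0,0,-0.4,0]
}}

```text
clock: 18.63
eef_pos: [537.6, 161.4, 99.6]
eef_rot: [3.125, 0.057, 1.828]
wrist_force: [3.2, 1.9, -8.2]
finger_gap: 39.9
```

```bash
python3 lv.py s19|head -4; python3 dp.py 1 | sed -n '3p'|cut -c1-400
```

```text
u,n,z [ 18.7 561.   99.6] Fu,Fn,Fz [ 1.1  3.5 -8.2]
t 18.63 pos [537.6 161.4  99.6] rot [3.125 0.057 1.828] F [ 3.2  1.9 -8.2] gap 39.9
tool shift [21.2 -0.5 -2.1] turn -0.001
edge slope -0.1826 row@358 234.5 n 50
red back/front u 100.1 82.5 rows 135 175
```

The board is vertically captive: ±0.5 mm of play, then stiff force either way. The red jaw doesn't move under it, so the board is seated. I ease the load and release.

{"op": "drive_tool", "data": {
  "motion": [0,0,0.5,0,0,0,0.2,0,0,0,0,0],
  "grip_force": 4
}}

```text
clock: 19.03
eef_pos: [537.6, 161.3, 99.5]
eef_rot: [3.125, 0.057, 1.828]
wrist_force: [1.2, -0.7, -6.5]
finger_gap: 40.4
```

{"op": "drive_tool", "data": {
  "motion": [0,0,0,0,0,0,0,0,0,0,0,0,0,0,0,0,0,0,0,0,0,0,0,0],
  "jaw": 0.3
}}

```text
clock: 19.53
eef_pos: [538.6, 161.6, 101.4]
eef_rot: [3.122, 0.057, 1.828]
wrist_force: [0.6, -1.0, -0.4]
finger_gap: 65.5
```

```bash
python3 lv.py s20|head -4; python3 dp.py 1 | sed -n '3p'|cut -c1-400
```

```text
u,n,z [ 18.6 562.  101.4] Fu,Fn,Fz [-1.2  0.3 -0.4]
t 19.53 pos [538.6 161.6 101.4] rot [3.122 0.057 1.828] F [ 0.6 -1.  -0.4] gap 65.5
tool shift [21.4 -1.5 -0.3] turn -0.001
edge slope -0.1819 row@358 234.7 n 50
red back/front u 100.0 82.6 rows 135 174
```

{"op": "drive_tool", "data": {
  "motion": [0,0,-6,0,0,0,-10,0,0,0,-15,0,0,0,-25,0,0,0,-30,0,0,0,-30,0,0,0,-30,0,0,0,0,0]
}}

```text
clock: 20.35
eef_pos: [532.1, 169.2, 258.2]
eef_rot: [3.123, 0.057, 1.828]
wrist_force: [-0.7, 0.3, 0.2]
finger_gap: 65.5
```

{"op": "drive_tool", "data": {
  "motion": [-40,0,0,0,-40,0,0,0,-40,0,0,0,-40,0,0,0,-40,0,0,0,-40,0,0,0,0,0,0,0],
  "jaw": 0
}}

```text
clock: 20.93
eef_pos: [594.8, -69.6, 280.4]
eef_rot: [3.114, 0.059, 1.835]
wrist_force: [-0.6, 0.5, -1.1]
finger_gap: 93.8
```

```bash
python3 lv.py s21|head -4;python3 dp.py | sed -n '3,4p'
python3 - <<'E'
from h import *
snap("top","t21.png");T=camera("top");ct=camera_info("top")
board(T,ct,(255,245,350,315),96.5)
a=cv2.imread("pics/t21.png")[235:330,225:370];b=cv2.imread("pics/s21.png")[185:270,285:415]
cv2.imwrite("pics/c7.png",cv2.hconcat([cv2.resize(a,(400,262),interpolation=2),cv2.resize(b,(400,262),interpolation=2)]))
E
```

```text
u,n,z [-219.2  557.3  280.4] Fu,Fn,Fz [ 0.6 -0.5 -1.1]
t 20.93 pos [594.8 -69.6 280.4] rot [3.114 0.059 1.835] F [-0.6  0.5 -1.1] gap 93.8
tool shift [269.3   0.3 164.4] turn 0.006
edge slope -0.1815 row@358 234.6 n 50
far edge (n,u): [(np.float64(516.7), np.float64(-46.9)), (np.float64(516.7), np.float64(-3.6)), (np.float64(520.3), np.float64(-58.6)), (np.float64(528.4), np.float64(-60.7)), (np.float64(537.5), np.float64(-58.7)), (np.float64(547.7), np.float64(-52.6)), (np.float64(556.4), np.float64(-52.6)), (np.float64(566.1), np.float64(-48.5)), (np.float64(574.8), np.float64(-48.5)), (np.float64(583.0), np.float64(-59.3)), (np.float64(589.7), np.float64(-58.8)), (np.float64(598.0), np.float64(-60.8))]
black front [(np.float64(580.2), np.float64(-49.8)), (np.float64(573.6), np.float64(-50.3)), (np.float64(567.5), np.float64(-48.7)), (np.float64(560.9), np.float64(-49.2)), (np.float64(553.8), np.float64(-51.8)), (np.float64(547.2), np.float64(-52.3)), (np.float64(544.7), np.float64(-36.5)), (np.float64(530.6), np.float64(-67.4))]
quad [[343, 292], [276, 309], [266, 269], [334, 252]] ctr [539.1 159. ] sides [144.8  86.7 148.   86.5] long axis deg 104.91
```

View pics/c7.png

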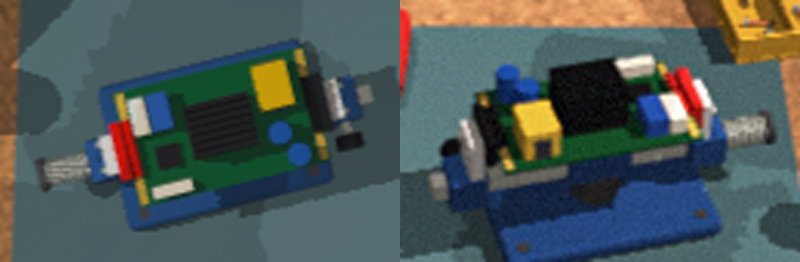

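The top crop shows the board square between the jaws, red lip over the left gold strip and black over the right, centred and level with the gripper clear. One last depth check with the wrist camera, from where it stands.

Run:
```python
from h import *
ci=camera_info("wrist");im=snap("wrist","w21.png");h=cv2.cvtColor(im,cv2.COLOR_RGB2HSV)
g=cv2.inRange(h,(20,90,50),(80,255,255));k=im.max(2)
for n in(524,530,590,597):
    for uu in np.arange(-75,-45,.25):
        c,r=proj(ci,[*(uu*U+n*N),96.5]).round().astype(int)
        if 0<=r<480 and g[r,c] : print("far edge n",n,"u",uu);break
for n in(548,555,566,573):
    o=[]
    for uu in np.arange(-72,-40,.5):
        c,r=proj(ci,[*(uu*U+n*N),107]).round().astype(int)
        if 0<=r<480 and k[r,c]<75: o.append(uu)
    print("black n",n,"u range",o[:1],o[-1:])
for n in (526,595):
  for uu in np.arange(100,70,-.25):
    c,r=proj(ci,[*(uu*U+n*N),96.5]).round().astype(int)
    if 0<=r<480 and g[r,c]: print("near edge n",n,"u",uu);break
red=cv2.inRange(h,(0,150,60),(8,255,255))|cv2.inRange(h,(172,150,60),(180,255,255))
for n in(548,555,566,573):
    o=[uu for uu in np.arange(70,110,.5) if (lambda q:0<=q[1]<480 and red[q[1],q[0]])(proj(ci,[*(uu*U+n*N),107]).round().astype(int))]
    print("red n",n,o[:1],o[-1:])
```

```text
far edge n 524 u -58.0
far edge n 530 u -58.75
far edge n 590 u -57.75
far edge n 597 u -59.25
black n 548 u range [np.float64(-68.0)] [np.float64(-40.5)]
black n 555 u range [np.float64(-68.0)] [np.float64(-51.5)]
black n 566 u range [np.float64(-68.0)] [np.float64(-44.0)]
black n 573 u range [np.float64(-67.5)] [np.float64(-44.0)]
red n 548 [] []
red n 555 [] []
red n 566 [] []
red n 573 [] []
```

```bash
python3 -c "
from cell import *
print(sign_off())"
```

```text
the job is handed in; nothing more can be done
None
```

The board is clamped in the holder, component side up, and the job is handed in at about 21 s of the 64 s.

**How it went:** I gripped the heat sink across its 40 mm. The arm cannot tilt the tool, so I rested the far short edge on top of the black jaw and let the board pivot about 8° in the grip. The near edge went into the red groove, and I pushed the jaw back about 30 mm and lowered the far edge in front of the black jaw. I kept hold while the spring closed, at roughly 1 mm per control row. The board caught on the groove's upper slope about 4 mm short, so I lowered it slightly and it slid in. I released it only after gentle up-and-down nudges no longer moved the red jaw.

**Last checks:**
- **Red jaw:** it stayed at about 10.7 mm through the nudges, the weaker grip and the release.
- **Level and square:** the edge slope reads -0.1815 against -0.1801 for a level board. The long axis is at 104.9°, against 104.8° for the holder.
- **Centring:** the board is within about 1 mm of the jaws' centre line.
- **Wrist force:** under 12 N in every reading I took.

**What disagreed:**
- **Depth in the black groove:** it reads 7 to 9 mm depending on the camera view. The nominal depth is 9 mm and the views are good to about 2 mm. I took the board as fully home because nudging did not move the red jaw.
- **Level reference:** an earlier one, taken with the board in the air, differed from the camera model by about 3 mm over the board's length. I trusted the model.

I moved nothing else on purpose, and saw nothing displaced near the holder in the last crops. I did not recheck the mug, meter, phone or spray can. I viewed 13 pictures, one over the budget's allowance.

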